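# Show a carved printing block to the camera in the tilting mirror

### The arm

A 6-joint arm with a two-finger parallel gripper is mounted at the origin on the work surface. World frame = base frame: x ahead of the robot, y to its left, z up, the work surface at z = 0. Lengths are in m, angles in rad, forces in N, time in s.
With the tool pointing down it reaches from about 0.375 to 0.9 m from the base axis. Payload 3.1 kg.
Tool frame: the origin (TCP) lies at the centre of the arm's flange, where the gripper is bolted on; the fingertips stand 182 mm ahead of it and the grasp point (between the pads) lies 164 mm ahead of it; z points along the fingers, y is the line along which they close (so a half turn about z gives the same grasp; the last joint's range is limited). The gripper opens to 87 mm and grips with 3 to 60 N. Pads are 19 mm wide; open, the fingers measure 117 mm over their backs; the gripper's body (75 mm by 190 mm) begins 51 mm behind the grasp point.
Start: joints at [1.097, 0.527, 1.433, -0, 1.181, -0.178], TCP at [0.182, 0.598, 0.405] pointing down, gripper open.
Joint ranges: [-3.08, 3.08], [-0.75, 2.2], [0.22, 2.44], [-1.43, 4.57], [0, 2.65], [-2.85, 2.85]. Speed limits (rad/s): [2.79, 2.79, 3.14, 3.14, 3.14, 3.14].

### API

Orientations are given as a unit quaternion [x, y, z, w].
In Python, from rig import * gives the robot as it stands.
- The arm moves only by the tool move_arm, never from a script. Its argument "commands" is a list that holds one entry, the list of rows, each a list of 6 numbers: the shift along the tool's x, y, z in units of 40 mm (1.0 is 40 mm), then the turn, a rotation vector about the tool's x, y, z in rad. A call has 1 to 12 rows; each row is the pose to reach, as a shift and turn from the pose commanded when the call began, along the tool's axes at that moment; what a row does not reach only later rows make up. A row lasts 1/8 s, in which the tool goes at most 62.5 mm and 10.7 degrees, less where a joint would pass 70% of its speed; a pose out of reach is approached as far as the arm can. A call with a gripper value outside its range is refused whole. "claw" is the closure, from -1 (fully open) to 1 (shut), so that 0 is half open, set as the call begins (left out, the last holds). The fingers move at their own pace and stop on an object; "squeeze" is the grip in N (left out, the last holds). Time passes only in rows, so rows that repeat a pose let the fingers close. It gives the time, the measured TCP pose, the force, the opening and the grip force at its end, in the units of the state.
- get_obs(): the state, without advancing time (a new reading comes with each control period).
- camera(name): name is "scene" or "side" or "wrist"; returns a dict with "pixels" (420x560x3 uint8, blue, green, red), "range_z" (420x560 float32, m along the optical axis (not along the pixel's ray), 0 where there is no reading), "camera_matrix" (3x3 intrinsics, pixels), "extrinsics" (4x4, takes a point from world to camera coordinates). Camera axes: x right, y up, looking along -z (the intrinsics and any distortion apply to the point x, -y, -z); pixel columns grow to the right and rows downward; lengths in m; the calibration is good to about 2 mm. The wrist camera is an equidistant fisheye: a pixel r from the principal point sees the ray r / f radians off the axis. A picture is of the moment at which its call begins.
- hand_in(): hands the job in; it is judged then, once.
The state is a dict: "time": time; "q": joint angles; "joint_velocities": joint speeds; "joint_torque": joint torques, N m; "position": TCP position; "tool_rot": TCP orientation; "ft_force": force on the tool from outside, world axes, zero at the start; "moment": the same for the moment, N m; "grip_width": finger opening in m; "grip_force": force on a finger pad.
Only numpy, scipy, OpenCV 4.12 (cv2) and the standard library are available. Lean on these libraries where they do the work, as an engineer would, in place of code of your own. Each camera call takes 0.05 s, during which the arm holds its last target. There are 200 camera calls.

### The job

We are photographing the carved printing block in the mirror, where it reads the right way round, as it will print. Without shifting the block or disturbing the other things, lay the aluminium ruler flat on the table with its graduated edge flush along the whole of the block's edge nearest the robot, as the scale, and let go of it; then tilt the mirror forward until the camera sees the carved flower in the middle of the mirror. The mirror swings back when let go, so keep holding it at that angle: finish while still holding it, for the exposure.

Things in the scene. Friction and masses are not known exactly. Their poses are not given: they have to be found in the camera images.
- mirror (a joint): mirror's tilt about its level trunnion axis, through the middle of the glass face: 0 = upright, positive = top towards the camera, glass facing down (rad; -0.5 to 0.7). Turns easily (under 2 N at the rim) but is bottom-heavy and swings back about upright if let go. The camera looks level at the glass's middle, so a tilt dips its reflected sight line by twice that angle below level
- mirror_middle (a point): middle of the glass face, on the tilt axis, 220 mm up. x: square to the glass, out of the BACK (glass faces -x, the camera); y: along the axis; z: up to the top rim. Black-backed rectangle 130 mm wide, 120 high, 10 thick, 16 mm weight bar low on its back; in a U-yoke with arms 79 mm either side, no higher than the axis; round foot of 50 mm radius, fixed to the table
- mirror_top (a point): middle of the mirror's top rim, half-way through its 10 mm thickness, 60 mm above the tilt axis and 5 mm behind the face; turns with the mirror; axes as mirror_middle. The rim is free to be pinched from above, front to back
- reflected_sight (a point): a frame, nothing to see: origin at the middle of the glass; x = the camera's line of sight after bouncing off there (where the middle of the mirror looks, as the camera sees it), y level, z square to it, upwards. The flower is in the middle of the mirror when it lies on this x axis
- lens (a point): front of the lens of a compact black camera on a table tripod (feet on a 58 mm radius, fixed): level with the middle of the mirror, 220 mm up, and aimed straight at it; x axis points to the mirror
- flower (a point): middle of the carved five-petalled flower, 40 mm across, dark with ink, on the top face of the printing block, 40 mm above the table; it is straight above the block's centre. The block's centre line stands nearly under the line from camera to mirror
- block: loose wooden printing block lying face up, about 0.45 kg, 110 mm (its x, along the line from camera to mirror) by 120 mm (its y) by 37 mm high plus 3 mm of relief; origin at the centre of its underside. +y points roughly to the robot, so the edge nearest the robot is its face at y = +60 mm, 110 mm long
- near_edge (a point): middle of the block's face nearest the robot (block y = +60 mm), 18 mm above the table, block axes
- ruler: loose aluminium safety ruler, about 0.27 kg, 200 mm long (x), 64 mm wide (y), blade 4 mm thick, with a raised straight guard rib along it; origin at the centre of its underside; the graduated edge is at y = +32 mm and faces away from the robot at the start
- ruler_rib (a point): centre of the ruler's guard rib, half-way along it, 12 mm above the table; ruler axes. The rib is 14 mm thick (y), runs the whole length, stands from the blade's top (4 mm) up to 22 mm, and its middle line is 50 mm from the graduated edge and 14 mm from the back edge; take it by the middle
- ruler_edge (a point): middle of the ruler's graduated edge, 2 mm above the table; ruler axes
- tub_empty: bystander: open clear plastic tub, 104 mm across, 85 mm high, beyond the block
- tub_spoon: bystander: open clear plastic tub with a spoon in it, 104 mm across, 125 mm high with the spoon, at the right, nearer the robot
- knob_stamp: bystander: round wooden stamp with knob, 52 mm across, 60 mm high, beyond the block
- dye_jar: bystander: lidded jar, 60 mm across, 75 mm high, between tub and camera
- brush: bystander: paint brush lying at the right, nearer the robot, 200 mm long
- palette_knife: bystander: palette knife, 190 mm long, lying at the left, beyond the mirror
- brayer: bystander: hand roller lying left of the mirror, 100 mm roller, 160 mm long, 35 mm high
Not all that is in view belongs to the job. Leave any orange or red look-alike of the ruler alone.

How it is judged:
On the way, in this order (a step that is already met when the one before it is completed fails the run):
1. the ruler lies flat with its graduated edge flush along the block's near edge, let go (y of ruler_edge in the frame of block between 0.057 and 0.0635 m and x of ruler_edge in the frame of block between -0.045 and 0.045 m and angle between the x axis of ruler and the x axis of block, either way round below 0.04 rad and height (world z) of ruler_edge below 0.005 m and angle between ruler's own z axis and vertical below 0.03 rad and contact force between the fingers and ruler below 0.1 N and linear speed of ruler below 0.02 m/s), for 0.2 s.
2. the mirror is held so that the camera sees the flower in its middle (z of flower in the frame of reflected_sight between -0.02 and 0.02 m and contact force between the fingers and mirror above 0.1 N), for 0.3 s.
At the end, for the whole second after the job is handed in: Fingers still hold the mirror still; the camera's sight line, reflected at its middle, passes within 20 mm of the flower's middle. Ruler flat, let go; graduated edge within 3.5 mm of the block's near face, parallel within 0.04 rad, spanning it. Block moved under 15 mm, bystanders under 30 mm (all of step 1 and all of step 2 and velocity of joint mirror between -0.03 and 0.03 rad/s and contact force between mirror and ruler below 0.05 N and linear speed of block below 0.02 m/s); the arm keeps its last pose, push and grip.
It fails at once if the block is shifted (distance of block from where it was at the start of the episode above 0.015 m).
It fails at once if another thing on the table is disturbed (distance of any of tub_empty, tub_spoon, knob_stamp, dye_jar, brush, palette_knife, brayer from where it was at the start of the episode above 0.03 m).
It also fails if it takes over 48 s, if anything falls off the work surface, if the arm or the gripper's body presses on something with over 40 N, if the wrist force passes 120 N, or if a joint passes its speed limit or range.

## Working session

There is one attempt and no reset: what is moved stays moved. The work goes in short steps, Python scripts to look and compute and a tool call to move; the robot and the scene stay as the last step left them, time stands still between calls to the robot, and variables do not carry over. Pictures are saved under pics/ and viewed, at most 12 in all, crops included, and the job is handed in when it is done.

Besides the shell and the picture viewer there is one more tool, called as name(argument=value, ...), one argument or row to a line, values as JSON. move_arm: Moves the arm, as the interface text tells. Its arguments: {"type":"object","properties":{"commands":{"type":"array","items":{"type":"array","items":{"type":"array","items":{"type":"number"}}}},"claw":{"type":"number"},"squeeze":{"type":"number"}},"required":["commands"]}

```bash
ls; mkdir -p pics
cat > h.py <<'E'
from rig import *
import numpy as np, cv2
from scipy.spatial.transform import Rotation as R
def cloud(c):
    K=c["camera_matrix"];T=np.linalg.inv(c["extrinsics"]);z=c["range_z"]
    v,u=np.mgrid[0:z.shape[0],0:z.shape[1]]
    P=np.stack([(u-K[0,2])/K[0,0]*z,-(v-K[1,2])/K[1,1]*z,-z],-1)
    W=P@T[:3,:3].T+T[:3,3]; W[z==0]=np.nan
    return W
E
python3 - <<'E'
from h import *
ims=[]
for n in("scene","side"):
    c=camera(n);cv2.imwrite(f"pics/{n}0.png",c["pixels"]);np.savez(f"{n}0.npz",**c)
    T=np.linalg.inv(c["extrinsics"]);print(n,c["camera_matrix"].tolist(),T[:3,3].round(3),(-T[:3,2]).round(3),[k for k in c])
o=get_obs();print(o)
E
```

```text
pics
scene [[398.0279654141017, 0.0, 278.53946076308483], [0.0, 398.0279654141017, 211.2878431255808], [0.0, 0.0, 1.0]] [1.159 0.712 0.818] [-0.545 -0.634 -0.549] ['pixels', 'range_z', 'camera_matrix', 'extrinsics']
side [[477.3905260739411, 0.0, 274.6296689935929], [0.0, 477.3905260739411, 208.26504874838537], [0.0, 0.0, 1.0]] [ 0.126 -0.874  1.148] [ 0.29   0.64  -0.712] ['pixels', 'range_z', 'camera_matrix', 'extrinsics']
{'time': 0.1, 'q': array([ 1.09649901e+00,  5.28378232e-01,  1.43378776e+00, -2.53469702e-05,
        1.18143273e+00, -1.78478015e-01]), 'joint_velocities': array([ 0.00139747, -0.00328108, -0.00426697,  0.00074866, -0.0010381 ,
        0.0018079 ]), 'joint_torque': array([ 2.85144406e-04, -4.40988207e+01, -1.77151680e+01,  6.35006418e-02,
        5.34061133e-02, -3.28021156e-05]), 'position': array([0.18201625, 0.59757664, 0.40386173]), 'tool_rot': array([ 1.47366086e-01,  9.89081508e-01, -9.53841200e-04, -3.10495950e-04]), 'ft_force': array([ 0.84437538, -0.4744037 , -0.16722125]), 'moment': array([-0.06903262,  0.00610971,  0.02187956]), 'grip_force': 0.0, 'grip_width': 0.08725531069901679}
```

View pics/scene0.png

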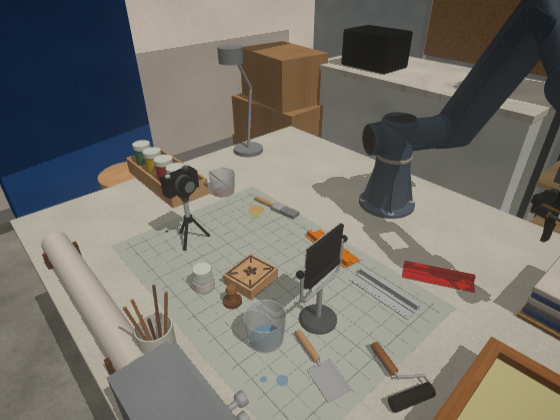

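View pics/side0.png

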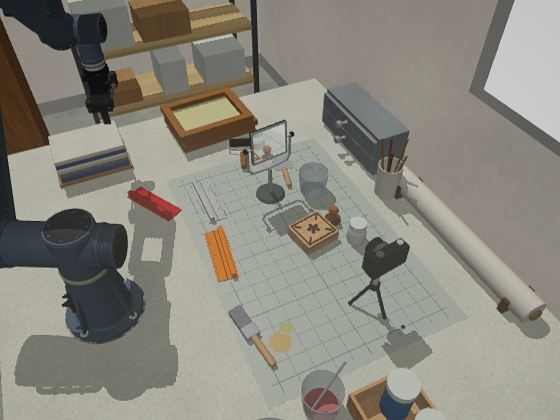

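The scene view shows the block at (250,272), the aluminium ruler at (385,292), the mirror at (322,258) and the camera at (180,182). The side view shows the block at (313,230), the ruler at (208,200), the mirror at (270,147) and an orange look-alike at (220,253).

Run:
```python
from h import *
for n,boxes in(("scene",dict(block=(215,250,285,300),ruler=(345,262,425,320),mirror=(298,222,348,295),cam=(155,160,205,205))),("side",dict(block=(280,205,345,255),ruler=(183,165,235,232),mirror=(240,118,300,178),cam=(355,228,412,285)))):
    c=dict(np.load(n+"0.npz"));W=cloud(c)
    for k,(a,b,d,e) in boxes.items():
        p=W[b:e,a:d].reshape(-1,3);
        print(n,k,"nan",np.isnan(p[:,0]).mean().round(2))
        p=p[~np.isnan(p[:,0])]
        zr={"block":(.03,.05),"ruler":(.012,.035),"mirror":(.1,.4),"cam":(.14,.4)}[k]
        print("  table z",np.median(p[p[:,2]<.03][:,2]).round(4) if (p[:,2]<.03).any() else None)
        s=p[(p[:,2]>zr[0])&(p[:,2]<zr[1])]
        if k!="mirror" and k!="cam" and len(s)>10:
            r=cv2.minAreaRect((s[:,:2]*1000).astype(np.float32)); print("  rect mm",np.round(r[0],1),np.round(r[1],1),round(r[2],1),len(s),"z",np.median(s[:,2]).round(4))
        else:
            print("  ",len(s),s.min(0).round(3),s.max(0).round(3),np.median(s,0).round(3))
    for k in("ruler","mirror"):
        a,b,d,e=boxes[k]
        cv2.imwrite(f"pics/{n}_{k}.png",cv2.resize(c["pixels"][b:e,a:d],None,fx=5,fy=5,interpolation=cv2.INTER_CUBIC))
a=cv2.imread("pics/scene_ruler.png");b=cv2.imread("pics/side_ruler.png")
h=max(a.shape[0],b.shape[0]);f=lambda i:cv2.copyMakeBorder(i,0,h-i.shape[0],0,10,0)
cv2.imwrite("pics/rul.png",np.hstack([f(a),f(b)]))
```

```text
scene block nan 0.0
  table z -0.0
  rect mm [678.6  -1.5] [175.3 112.4] 10.7 1168 z 0.0363
scene ruler nan 0.0
  table z 0.0004
  rect mm [363.1 246.3] [180.3 227.1] 27.1 481 z 0.0195
scene mirror nan 0.0
  table z -0.0005
   1913 [0.519 0.213 0.101] [0.703 0.253 0.281] [0.619 0.239 0.218]
scene cam nan 0.01
  table z -0.0
   993 [ 0.59  -0.652  0.14 ] [ 0.742 -0.258  0.26 ] [ 0.694 -0.293  0.231]
side block nan 0.0
  table z 0.0014
  rect mm [672.3  -2.6] [171.2 115.4] 9.9 1081 z 0.0374
side ruler nan 0.0
  table z 0.0014
  rect mm [382.1 251.3] [ 19.6 269.8] 1.3 223 z 0.0213
side mirror nan 0.0
  table z 0.0011
   1536 [0.516 0.21  0.103] [0.699 0.252 0.284] [0.605 0.229 0.217]
side cam nan 0.0
  table z 0.0004
   1373 [ 0.622 -0.341  0.185] [ 0.738 -0.26   0.262] [ 0.666 -0.323  0.244]
```

View pics/rul.png

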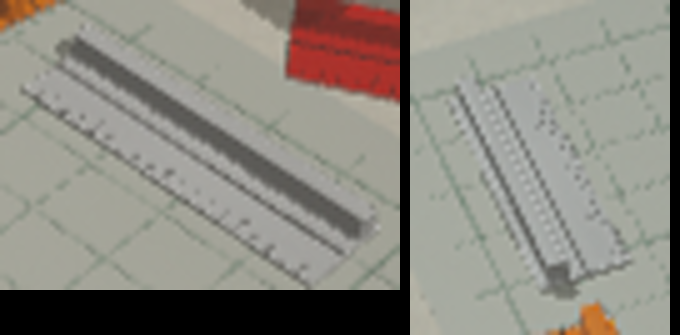

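```bash
cat >> h.py <<'E'
def pick(c,box,zlo,zhi,xylim=None):
    W=cloud(c);a,b,d,e=box;m=np.zeros(W.shape[:2],np.uint8)
    m[b:e,a:d]=1; m&=((W[...,2]>zlo)&(W[...,2]<zhi)).astype(np.uint8)
    if xylim: 
        x0,x1,y0,y1=xylim; m&=((W[...,0]>x0)&(W[...,0]<x1)&(W[...,1]>y0)&(W[...,1]<y1)).astype(np.uint8)
    n,l,s,_=cv2.connectedComponentsWithStats(m,connectivity=8)
    return W[l==1+np.argmax(s[1:,4])]
def rect(s):
    r=cv2.minAreaRect((s[:,:2]*1000).astype(np.float32)); b=cv2.boxPoints(r); return np.round(r[0],1),np.round(r[1],1),round(r[2],2),len(s)
E
python3 - <<'E'
from h import *
def pca(s):
    m=s.mean(0);u,w,v=np.linalg.svd(s-m,full_matrices=False);return m.round(4),v.round(4).tolist()
for n,boxes in(("scene",dict(block=(215,250,285,300),ruler=(345,262,425,320),mirror=(298,222,348,295),cam=(155,160,205,205))),("side",dict(block=(280,205,345,255),ruler=(183,165,235,232),mirror=(240,118,300,178),cam=(355,228,412,285)))):
    c=dict(np.load(n+"0.npz"))
    s=pick(c,boxes["block"],.032,.046,(.58,.80,-.09,.09)); print(n,"block",rect(s))
    for f in (pick(c,boxes["block"],.034,.046),):
        q=f[:,:2]; 
    hsv=cv2.cvtColor(c["pixels"],cv2.COLOR_BGR2HSV);W=cloud(c)
    a,b,d,e=boxes["block"]; sl=np.s_[b+3:e-3,a+3:d-3]
    wz=W[sl];dk=(hsv[sl][...,2]<70)&(wz[...,2]>.03)&(wz[...,2]<.045)
    nn,l,st,ce=cv2.connectedComponentsWithStats(dk.astype(np.uint8),connectivity=8)
    for i in range(1,nn):
        if st[i,4]>10: print("   dark",st[i,4],wz[l==i].mean(0).round(4),rect(wz[l==i])[1])
    s=pick(c,boxes["ruler"],.017,.027,(.3,.46,.14,.36)); print("ruler",rect(s),pca(s))
    s=pick(c,boxes["mirror"],.17,.30,(.53,.69,.15,.33)); print("mirror",len(s),s.min(0).round(3),s.max(0).round(3),pca(s))
    t=s[s[:,2]>.272]; print("  top",len(t),rect(t))
    s=pick(c,boxes["cam"],.15,.30,(.55,.8,-.36,-.2)); print("cam",s.min(0).round(3),s.max(0).round(3),pca(s))
    T=np.linalg.inv(c["extrinsics"])
E
```

```text
scene block (array([653.3,  -6.3]), array([123.9, 112.4]), 10.7, 1086)
ruler (array([387. , 273.6]), array([172.8,  18.5]), 89.91, 248) (array([0.388 , 0.2779, 0.0202]), [[0.0137, 0.9999, 0.0022], [0.9996, -0.0136, -0.0265], [0.0265, -0.0026, 0.9996]])
mirror 1524 [0.53  0.219 0.17 ] [0.689 0.251 0.281] (array([0.6182, 0.2386, 0.2283]), [[0.9894, 0.12, 0.0816], [0.0822, -0.0, -0.9966], [-0.1196, 0.9928, -0.0099]])
  top 263 (array([611.8, 235.7]), array([130.7,  13.8]), 7.22, 263)
cam [ 0.627 -0.332  0.151] [ 0.742 -0.258  0.26 ] (array([ 0.6926, -0.2911,  0.2256]), [[0.975, -0.1011, -0.1981], [-0.1406, 0.4098, -0.9013], [0.1723, 0.9066, 0.3853]])
side block (array([649.3,  -7.4]), array([124.2, 113.3]), 9.45, 1008)
ruler (array([381.7, 269.5]), array([171.2,  13.9]), 89.27, 141) (array([0.3817, 0.2684, 0.0217]), [[0.0096, 1.0, -0.0027], [-0.9982, 0.0097, 0.0588], [-0.0589, -0.0021, -0.9983]])
mirror 1216 [0.53  0.214 0.17 ] [0.69  0.252 0.284] (array([0.6077, 0.2298, 0.2284]), [[-0.9872, -0.1254, 0.0985], [0.0892, 0.0781, 0.9929], [-0.1323, 0.989, -0.0659]])
  top 152 (array([607.6, 235.9]), array([131.2,  20.2]), 6.77, 152)
cam [ 0.622 -0.341  0.185] [ 0.738 -0.26   0.262] (array([ 0.6687, -0.3167,  0.2361]), [[-0.9911, -0.023, -0.1313], [-0.102, 0.7645, 0.6365], [-0.0857, -0.6442, 0.7601]])
```

```bash
cat >> h.py <<'E'
def cmd(p,yaw,tilt=None):
    """p: TCP target; yaw: heading of tool y with tool pointing down; tilt: extra world Rotation"""
    o=get_obs();R0=R.from_quat(o["tool_rot"])
    y=np.array([np.cos(yaw),np.sin(yaw),0]);z=np.array([0,0,-1.])
    Rt=R.from_matrix(np.c_[np.cross(y,z),y,z])
    if tilt is not None: Rt=tilt*Rt
    d=R0.inv().apply(np.array(p)-o["position"])/.04; r=(R0.inv()*Rt).as_rotvec()
    print("cmd",d.round(3).tolist(),r.round(3).tolist(),"dist",np.linalg.norm(d)*.04, "t",o["time"])
E
python3 - <<'E'
from h import *
cmd([.385,.285,.32],-.012)
E
```

```text
cmd [-7.133, -5.992, 2.106] [-0.002, 0.001, 1.287] dist 0.38202009473291115 t 0.1
```

move_arm(
  commands=[
    [[-7.13,-6.0,2.1,0,0,1.287],[-7.13,-6.0,2.1,0,0,1.287],[-7.13,-6.0,2.1,0,0,1.287],[-7.13,-6.0,2.1,0,0,1.287],[-7.13,-6.0,2.1,0,0,1.287],[-7.13,-6.0,2.1,0,0,1.287],[-7.13,-6.0,2.1,0,0,1.287],[-7.13,-6.0,2.1,0,0,1.287],[-7.13,-6.0,2.1,0,0,1.287],[-7.13,-6.0,2.1,0,0,1.287],[-7.13,-6.0,2.1,0,0,1.287]],
  ],
  claw=-1,
)

```text
time: 1.48
position: [0.3845, 0.2858, 0.3209]
tool_rot: [0.711, 0.704, 0.0, 0.0]
ft_force: [-0.1, 1.0, -0.3]
grip_width: 0.087
grip_force: 0.0
```

Run:
```python
from h import *
o=get_obs();print(o["position"],R.from_quat(o["tool_rot"]).as_matrix().round(3).tolist())
c=camera("wrist");cv2.imwrite("pics/w1.png",c["pixels"]);np.savez("w1.npz",**c)
print(c["camera_matrix"].tolist(),np.linalg.inv(c["extrinsics"]).round(3).tolist())
```

```text
[0.38452626 0.28583503 0.32092263] [[0.01, 1.0, 0.0], [1.0, -0.01, 0.0], [0.0, 0.0, -1.0]]
[[325.19226210127806, 0.0, 276.1407722946088], [0.0, 325.19226210127806, 205.54242125333278], [0.0, 0.0, 1.0]] [[1.0, 0.009, 0.002, 0.384], [-0.009, 0.971, 0.24, 0.351], [0.0, -0.241, 0.971, 0.3], [0.0, 0.0, 0.0, 1.0]]
```

View pics/w1.png

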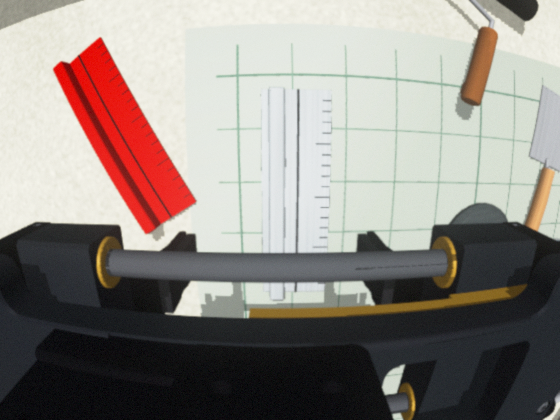

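The wrist view shows the ruler upright: graduated edge at about column 331, rib at columns 268–285, far end at row 88 and near end at row 298.

```bash
cat >> h.py <<'E'
def fray(c,u,v,z):
    K=c["camera_matrix"];T=np.linalg.inv(c["extrinsics"]);d=np.array([u-K[0,2],v-K[1,2]])/K[0,0];r=np.hypot(*d)
    k=np.r_[d*np.sin(r)/max(r,1e-9),np.cos(r)]; w=T[:3,:3]@np.array([k[0],-k[1],-k[2]]);return (T[:3,3]+w*(z-T[2,3])/w[2])[:2].round(4)
E
python3 - <<'E'
from h import *
c=dict(np.load("w1.npz"))
for n,u,v,z in(("edge top",331,89,.004),("edge mid",330,190,.004),("edge bot",328,291,.004),("ribL top",268,88,.022),("ribR top",284,88,.022),("ribL m",269,190,.022),("ribR m",285,190,.022),("ribL bot",270,299,.022),("ribR bot",285,299,.022)):print(n,fray(c,u,v,z))
g=cv2.cvtColor(c["pixels"],cv2.COLOR_BGR2GRAY).astype(int)
print(g[140,255:340].tolist());print(g[200,255:340].tolist())
E
```

```text
edge top [0.4345 0.3855]
edge mid [0.4344 0.2917]
edge bot [0.4368 0.1852]
ribL top [0.3779 0.3839]
ribR top [0.3913 0.3837]
ribL m [0.3777 0.2957]
ribR m [0.3916 0.2955]
ribL bot [0.3769 0.1875]
ribR bot [0.3916 0.1873]
[232, 232, 232, 231, 231, 226, 219, 231, 235, 233, 234, 229, 224, 207, 204, 221, 230, 231, 231, 230, 230, 229, 228, 226, 228, 225, 227, 218, 200, 180, 199, 226, 232, 230, 230, 230, 230, 231, 232, 232, 227, 203, 147, 127, 203, 229, 232, 232, 232, 229, 229, 230, 232, 232, 232, 232, 230, 229, 231, 230, 230, 229, 228, 228, 231, 232, 230, 230, 231, 231, 231, 231, 228, 228, 227, 225, 225, 226, 227, 228, 230, 228, 228, 227, 229]
[230, 230, 230, 230, 229, 230, 227, 225, 230, 230, 230, 230, 229, 217, 202, 219, 228, 231, 232, 230, 228, 227, 229, 227, 227, 226, 229, 220, 203, 209, 226, 232, 232, 232, 227, 227, 230, 230, 229, 229, 226, 186, 134, 177, 225, 233, 232, 231, 232, 230, 231, 230, 230, 230, 230, 230, 231, 230, 229, 230, 229, 230, 230, 229, 229, 230, 229, 231, 231, 232, 230, 229, 230, 222, 199, 214, 223, 226, 225, 224, 225, 224, 227, 224, 225]
```

move_arm(
  commands=[
    [[0,0,1.3,0,0,0],[0,0,2.4,0,0,0],[0,0,3.0,0,0,0],[0,0,3.3,0,0,0],[0,0,3.3,0,0,0],[0,0,3.3,0,0,0]],
  ],
)

```text
time: 2.28
position: [0.3853, 0.2854, 0.1896]
tool_rot: [0.711, 0.703, 0.001, 0.0]
ft_force: [0.4, -0.2, 0.5]
grip_width: 0.0871
grip_force: 0.0
```

move_arm(
  commands=[
    [[0,0,0,0,0,0],[0,0,0,0,0,0],[0,0,0,0,0,0],[0,0,0,0,0,0],[0,0,0,0,0,0],[0,0,0,0,0,0]],
  ],
  claw=1,
  squeeze=30,
)

```text
time: 3.02
position: [0.385, 0.2851, 0.1887]
tool_rot: [0.711, 0.703, -0.0, -0.0]
ft_force: [0.7, -0.2, 0.0]
grip_width: 0.0355
grip_force: 0.0
```

Run:
```python
from h import *
c=dict(np.load("scene0.npz"))
for n,box in(("scene",(215,250,285,300)),("side",(280,205,345,255))):
    c=dict(np.load(n+"0.npz"))
    s=pick(c,box,.032,.046,(.58,.80,-.09,.09));r=cv2.minAreaRect((s[:,:2]*1000).astype(np.float32));print(n,cv2.boxPoints(r).round(1).tolist())
# hover over target, rib centre
th=np.radians(10.1);by=-np.array([np.cos(th),np.sin(th)]);ctr=np.array([.651,-.007])
p=ctr+by*.125; print("hover (15mm short)",p)
cmd([*p,.27],th)
```

```text
scene [[582.0, 37.5], [602.9000244140625, -73.0], [724.5999755859375, -50.0], [703.7000122070312, 60.5]]
side [[578.7999877929688, 38.29999923706055], [597.4000244140625, -73.5], [719.9000244140625, -53.099998474121094], [701.2999877929688, 58.70000076293945]]
hover (15mm short) [ 0.5279371  -0.02892084]
cmd [-7.807, 3.668, -2.033] [-0.0, 0.0, -0.188] dist 0.35448386997681497 t 3.025
```

Fingers still closing; wait.

move_arm(
  commands=[
    [[0,0,0,0,0,0],[0,0,0,0,0,0],[0,0,0,0,0,0],[0,0,0,0,0,0]],
  ],
)

```text
time: 3.52
position: [0.385, 0.2851, 0.1887]
tool_rot: [0.711, 0.703, -0.0, -0.0]
ft_force: [0.9, -0.2, -1.0]
grip_width: 0.0136
grip_force: 30.0
```

move_arm(
  commands=[
    [[0,0,-0.5,0,0,0],[0,0,-1.25,0,0,0],[0,0,-2,0,0,0],[0,0,-2,0,0,0]],
  ],
)

```text
time: 4.03
position: [0.3854, 0.2854, 0.2702]
tool_rot: [0.711, 0.703, 0.002, 0.001]
ft_force: [0.4, 0.6, -1.8]
grip_width: 0.0138
grip_force: 30.0
```

move_arm(
  commands=[
    [[-0.8,0.37,0,0,0,-0.02],[-1.8,0.85,0,0,0,-0.04],[-2.8,1.3,0,0,0,-0.06],[-3.8,1.8,0,0,0,-0.09],[-4.8,2.25,0,0,0,-0.12],[-5.8,2.7,0,0,0,-0.14],[-6.8,3.2,0,0,0,-0.17],[-7.5,3.5,0,0,0,-0.188],[-7.81,3.66,0,0,0,-0.188],[-7.81,3.66,0,0,0,-0.188],[-7.81,3.66,0,0,0,-0.188]],
  ],
)

```text
time: 5.4
position: [0.5267, -0.0278, 0.2682]
tool_rot: [0.642, 0.767, -0.0, -0.001]
ft_force: [0.6, 0.1, -2.1]
grip_width: 0.0137
grip_force: 30.0
```

Run:
```python
from h import *
o=get_obs();print(o["time"],o["position"],R.from_quat(o["tool_rot"]).as_matrix()[:2,1])
for n in("scene","wrist"):
    c=camera(n);cv2.imwrite(f"pics/{n}2.png",c["pixels"]);np.savez(n+"2.npz",**c)
cv2.imwrite("pics/c2.png",np.hstack([cv2.resize(cv2.imread("pics/scene2.png")[215:345,200:400],(600,390)),]))
```

```text
5.4 [ 0.52666681 -0.02781665  0.26815122] [0.98441114 0.17586655]
```

View pics/c2.png

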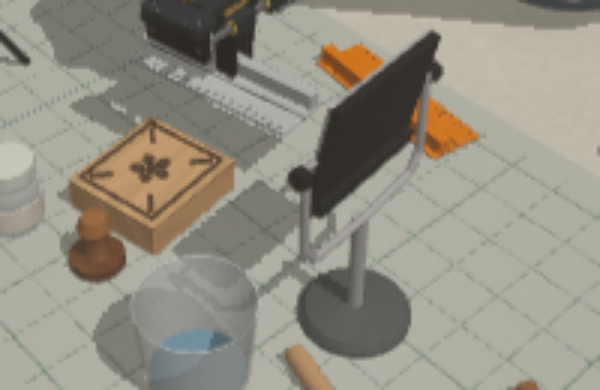

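View pics/wrist2.png

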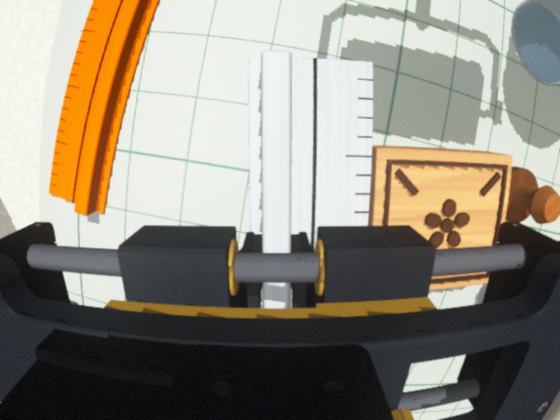

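The wrist view shows the ruler held straight (edge at column 373) beside the block. The block's top corners are at (374,146) and (513,153), and the flower is at (447,223).

Run:
```python
from h import *
c=dict(np.load("wrist2.npz"));px=c["pixels"]
for n,u,v,z in(("blk A",374,146,.037),("blk B",513,153,.037),("blk C",506,284,.037),("flower",447,223,.040),("edge end",373,62,.083),("edge b",373,215,.083),("ruler back end",249,60,.083)):print(n,fray(c,u,v,z))
# near edge line of block: wood mask left boundary
hsv=cv2.cvtColor(px,cv2.COLOR_BGR2HSV);m=cv2.inRange(hsv,(8,50,60),(25,255,255))
pts=[]
for v in range(158,228,6):
    r=np.flatnonzero(m[v,355:420]); 
    if len(r): pts.append(fray(c,355+r[0]-.5,v,.037)); 
pts=np.array(pts);print(pts.tolist())
pts=[];
for v in range(75,215,20): pts.append(fray(c,373,v,.083))
print(np.array(pts).tolist())
top=[]
for u in range(385,505,10):
    r=np.flatnonzero(m[135:200,u])
    if len(r): top.append(fray(c,u,135+r[0]-.5,.037))
top=np.array(top);d=np.polyfit(top[:,0],top[:,1],1);print("top edge slope",np.arctan(d[0]),top[[0,-1]])
```

```text
blk A [0.58   0.0365]
blk B [0.6991 0.0598]
blk C [ 0.7377 -0.0498]
flower [ 0.6493 -0.0052]
edge end [0.5569 0.0799]
edge b [5.738e-01 1.000e-04]
ruler back end [0.4945 0.0677]
[[0.58, 0.0283], [0.5809, 0.0243], [0.5818, 0.0204], [0.5821, 0.0162], [0.583, 0.0123], [0.584, 0.0082], [0.5843, 0.0041], [0.5853, -0.0], [0.5863, -0.0041], [0.5866, -0.0084], [0.5877, -0.0126], [0.5881, -0.0169]]
[[0.5581, 0.0729], [0.5599, 0.0625], [0.5619, 0.0522], [0.5639, 0.0419], [0.5662, 0.0317], [0.5685, 0.0214], [0.5711, 0.0109]]
top edge slope 0.18109944027207484 [[0.5875 0.0392]
 [0.6799 0.0554]]
```

move_arm(
  commands=[
    [[0,0,0.6,0,0,0],[0,0,1.2,0,0,0],[0,0,1.7,0,0,0],[0,0,1.9,0,0,0],[0,0,1.98,0,0,0],[0,0,1.98,0,0,0]],
  ],
)

```text
time: 6.25
position: [0.5278, -0.0288, 0.1899]
tool_rot: [0.642, 0.767, 0.0, 0.0]
ft_force: [-1.0, 0.5, -2.6]
grip_width: 0.0139
grip_force: 30.0
```

move_arm(
  commands=[
    [[0,0.1,0,0,0,0],[0,0.2,0,0,0,0],[0,0.26,0,0,0,0],[0,0.28,0,0,0,0],[0,0.28,0,0,0,0]],
  ],
)

```text
time: 6.88
position: [0.5386, -0.027, 0.1895]
tool_rot: [0.642, 0.767, -0.0, -0.0]
ft_force: [-0.1, 0.6, -2.9]
grip_width: 0.0138
grip_force: 30.0
```

Run:
```python
from h import *
o=get_obs();print(o["time"],o["position"],o["ft_force"],R.from_quat(o["tool_rot"]).as_matrix().round(4).tolist())
c=camera("wrist");np.savez("w3.npz",**c)
cv2.imwrite("pics/w3.png",cv2.resize(c["pixels"][50:250,240:520],None,fx=2.8,fy=2.8,interpolation=cv2.INTER_CUBIC))
```

```text
6.875 [ 0.53863845 -0.02701424  0.1895433 ] [-0.05872774  0.64349485 -2.89311922] [[-0.1751, 0.9845, -0.0002], [0.9845, 0.1751, 0.0], [0.0001, -0.0002, -1.0]]
```

View pics/w3.png

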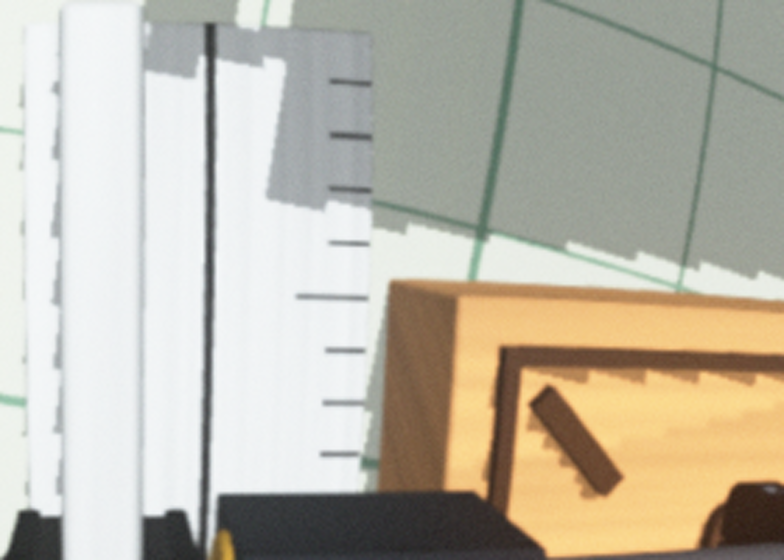

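The close-up shows the ruler's edge running from (369,270) to (360,455). The block's foot line runs from (388,290) to (381,488), so a small parallel gap is left.

Run:
```python
from h import *
c=dict(np.load("w3.npz"));f=lambda x,y,z:fray(c,240+x/2.8-.3,50+y/2.8-.3,z)
e=np.array([f(372,60,.005),f(369,270,.005),f(360,455,.005)]);b=np.array([f(388,290,0),f(381,488,0)]);print(e,b)
n=np.array([.9845,.1751]);print("edge n",e@n,"block n",b@n,"tcp edge",np.array([.5386,-.0270])@n+.05)
```

```text
[[0.5696 0.0752]
 [0.5765 0.0365]
 [0.5828 0.0018]] [[ 0.5826  0.0336]
 [ 0.5907 -0.0052]]
edge n [0.57393872 0.5739554  0.57408178] block n [0.57945306 0.58063363] tcp edge 0.575524
```

move_arm(
  commands=[
    [[0,0,0.02,0,0,0],[0,0.06,0.03,0,0,0],[0,0.1,0.03,0,0,0],[0,0.14,0.03,0,0,0],[0,0.14,0.03,0,0,0]],
  ],
)

```text
time: 7.55
position: [0.5435, -0.0259, 0.1887]
tool_rot: [0.642, 0.767, -0.001, -0.001]
ft_force: [-4.2, -0.9, 5.0]
grip_width: 0.0137
grip_force: 30.0
```

move_arm(
  commands=[
    [[0,0.02,0,0,0,0],[0,0.04,0,0,0,0],[0,0.04,0,0,0,0]],
  ],
)

```text
time: 7.92
position: [0.5442, -0.0258, 0.1887]
tool_rot: [0.642, 0.767, -0.001, -0.002]
ft_force: [-6.0, -2.3, 7.0]
grip_width: 0.0138
grip_force: 30.0
```

Run:
```python
from h import *
o=get_obs();print(o["time"],o["position"],o["ft_force"],o["moment"])
c=camera("wrist");np.savez("w4.npz",**c)
cv2.imwrite("pics/w4.png",cv2.resize(c["pixels"][50:250,300:440],None,fx=3,fy=3,interpolation=cv2.INTER_CUBIC))
```

```text
7.925 [ 0.54424052 -0.02577572  0.18868006] [-5.97888557 -2.30391079  6.96732864] [-0.4649684   0.9806434   0.02903298]
```

View pics/w4.png

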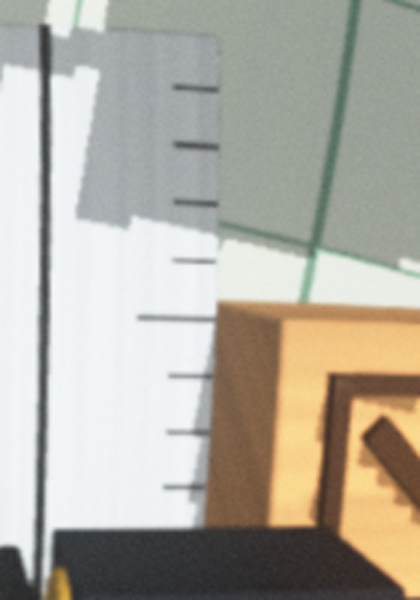

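The block corner now meets the edge at (216,305). One more small push will confirm contact, then I release.

move_arm(
  commands=[
    [[0,0.02,0,0,0,0],[0,0.04,0,0,0,0],[0,0.04,0,0,0,0]],
  ],
)

```text
time: 8.35
position: [0.5453, -0.0255, 0.1887]
tool_rot: [0.642, 0.767, -0.002, -0.003]
ft_force: [-8.0, -2.7, 7.4]
grip_width: 0.0138
grip_force: 30.0
```

Run:
```python
from h import *
c=camera("wrist");o=dict(np.load("w3.npz"));p=dict(np.load("w4.npz"))
print(get_obs()["position"],get_obs()["ft_force"])
for k in(o,p,c):
    px=k["pixels"];hsv=cv2.cvtColor(px,cv2.COLOR_BGR2HSV);m=cv2.inRange(hsv,(8,60,40),(25,255,255));B=[];E=[]
    g=px.astype(int).sum(2)
    for v in range(165,222,8):
        r=np.flatnonzero(m[v,355:420]);B.append(fray(k,355+r[0]-.5,v,.0))
    # block top front edge corner: flower dark mask
    print(np.array(B)@np.array([.9845,.1751]))
```

```text
[ 0.5453115  -0.02546118  0.18871166] [-8.8051759  -2.95519975  8.26857901]
[0.57984419 0.57946755 0.57979757 0.57951938 0.57975095 0.5795537
 0.5798487  0.57973239]
[0.58034305 0.58059213 0.58031394 0.58054551 0.58026732 0.58059734
 0.58030164 0.58069509]
[0.58171045 0.58143226 0.58107313 0.5813047  0.58102651 0.58135653
 0.58115928 0.58145428]
```

move_arm(
  commands=[
    [[0,0,0,0,0,0],[0,0,0,0,0,0],[0,0,-0.02,0,0,0],[0,0,-0.03,0,0,0],[0,0,-0.03,0,0,0],[0,0,-0.03,0,0,0]],
  ],
  claw=0.2,
)

```text
time: 9.15
position: [0.5474, -0.0255, 0.1895]
tool_rot: [0.642, 0.767, 0.0, 0.0]
ft_force: [-0.7, -0.9, 0.1]
grip_width: 0.0347
grip_force: 0.0
```

move_arm(
  commands=[
    [[0,0,-0.3,0,0,0],[0,0,-1,0,0,0],[0,0,-2,0,0,0],[0,-1,-3.5,0,0,0],[0,-2,-5,0,0,0],[0,-3,-6.5,0,0,0],[0,-3,-8,0,0,0],[0,-3,-8,0,0,0],[0,-3,-8,0,0,0]],
  ],
)

```text
time: 10.28
position: [0.4286, -0.0464, 0.512]
tool_rot: [0.642, 0.766, 0.001, 0.003]
ft_force: [-0.3, 0.4, -0.8]
grip_width: 0.0345
grip_force: 0.0
```

Run:
```python
from h import *
o=get_obs();print(o["position"],o["grip_width"])
def pca(s):
    m=s.mean(0);u,w,v=np.linalg.svd(s-m,full_matrices=False);return m.round(4),v.round(4).tolist()
out=[]
for n,bb,mb in(("scene",(215,250,285,300),(298,222,348,295)),("side",(280,205,345,255),(240,118,300,178))):
    c=camera(n);np.savez(n+"5.npz",**c)
    out.append(cv2.resize(c["pixels"][230:310,200:340] if n=="scene" else c["pixels"][180:260,230:370],None,fx=2.8,fy=2.8,interpolation=cv2.INTER_CUBIC))
    s=pick(c,bb,.032,.046,(.57,.80,-.09,.09));print(n,"block",rect(s))
    s=pick(c,mb,.17,.30,(.53,.69,.15,.33))
    r=pick(c,(0,0,559,419),.016,.027,(.50,.575,-.14,.1));print("rib",rect(r))
    for lo,hi in((.23,.25),(.25,.27),(.274,.285)):
        t=s[(s[:,2]>lo)&(s[:,2]<hi)];print("  mir",lo,rect(t),pca(t[:,:2]))
cv2.imwrite("pics/c5.png",np.hstack(out))
```

```text
[ 0.42864735 -0.04638961  0.51199839] 0.034539242714408495
scene block (array([654.7,  -6.7]), array([122.5, 114.6]), 10.64, 1091)
rib (array([546.1, -25.4]), array([ 18.5, 198.8]), 10.31, 220)
  mir 0.23 (array([611.7, 242.7]), array([129.6,  15.1]), 2.37, 176) (array([0.6242, 0.2437]), [[0.9952, 0.0981], [-0.0981, 0.9952]])
  mir 0.25 (array([611.3, 247.2]), array([129.9,  14.6]), 2.43, 178) (array([0.6242, 0.2482]), [[0.9949, 0.1005], [0.1005, -0.9949]])
  mir 0.274 (array([608.9, 245. ]), array([129.9,  13.8]), 7.12, 217) (array([0.6146, 0.2455]), [[0.9911, 0.1333], [-0.1333, 0.9911]])
side block (array([649.6,  -7.7]), array([122. , 114.7]), 11.09, 1013)
rib (array([541.3, -25.5]), array([ 17.5, 199.3]), 10.42, 264)
  mir 0.23 (array([630.2, 237.8]), array([114.3,  16.6]), 4.57, 82) (array([0.6456, 0.2383]), [[-0.9959, -0.0909], [0.0909, -0.9959]])
  mir 0.25 (array([625.1, 240.1]), array([98.1, 14.7]), 6.92, 142) (array([0.6278, 0.2408]), [[-0.9919, -0.1272], [0.1272, -0.9919]])
  mir 0.274 (array([626.7, 247.2]), array([84. , 17.8]), 7.49, 69) (array([0.6257, 0.245 ]), [[-0.9912, -0.1322], [0.1322, -0.9912]])
```

View pics/c5.png

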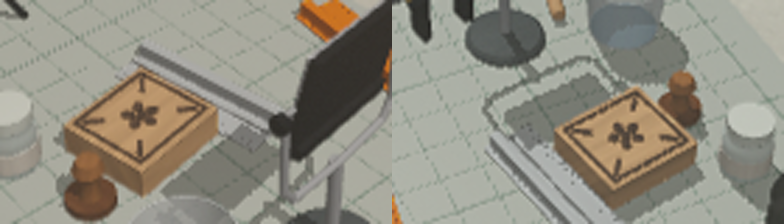

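The crops show the ruler's edge flush along the block's near face. The mirror's top has moved since the first picture, so I'll check whether it is swinging.

```bash
cat >> h.py <<'E'
def mirror(c):
    s=pick(c,(290,215,355,300),.17,.275,(.53,.69,.15,.33))
    for i in range(4):
        m=s.mean(0);n=np.linalg.svd(s-m,full_matrices=False)[2][2];n*=np.sign(n[1]);d=(s-m)@n;s=s[abs(d)<.004]
    # point at z=.22, x=.61 on the plane (back face)
    y=m[1]-(n[0]*(.61-m[0])+n[2]*(.22-m[2]))/n[1]
    return n.round(3).tolist(),"tilt",round(float(-np.arcsin(n[2])),3),"yaw",round(float(np.arctan2(n[1],n[0])-np.pi/2),3),"y@axis",round(float(y),4),len(s)
E
python3 - <<'E'
from h import *
print(mirror(dict(np.load("scene0.npz"))));print(mirror(dict(np.load("scene2.npz"))));print(mirror(dict(np.load("scene5.npz"))))
for i in range(4):
    c=camera("scene");print(get_obs()["time"],mirror(c))
E
```

```text
([-0.126, 0.991, -0.049], 'tilt', 0.049, 'yaw', 0.127, 'y@axis', 0.2381, 1080)
([-0.124, 0.973, -0.194], 'tilt', 0.195, 'yaw', 0.127, 'y@axis', 0.2387, 885)
([-0.122, 0.973, -0.198], 'tilt', 0.199, 'yaw', 0.125, 'y@axis', 0.2387, 890)
10.425 ([-0.123, 0.972, -0.2], 'tilt', 0.201, 'yaw', 0.126, 'y@axis', 0.2386, 882)
10.475 ([-0.122, 0.972, -0.199], 'tilt', 0.2, 'yaw', 0.125, 'y@axis', 0.2387, 888)
10.525 ([-0.125, 0.972, -0.2], 'tilt', 0.201, 'yaw', 0.128, 'y@axis', 0.2387, 882)
10.575 ([-0.123, 0.972, -0.199], 'tilt', 0.201, 'yaw', 0.126, 'y@axis', 0.2387, 880)
```

```bash
cat >> h.py <<'E'
Y=.126;H=np.array([-np.sin(Y),np.cos(Y),0]);A=np.array([np.cos(Y),np.sin(Y),0]);FACE=np.array([.6128,.229,.22])
def mpose(t,up):
    Rt=R.from_rotvec(t*A);return FACE+Rt.apply(.005*H+np.array([0,0,.06+.164+up])),Rt
def mcmd(t,up):
    p,Rt=mpose(t,up);print(t,up,p.round(4));cmd(p,np.pi/2+Y,Rt)
E
python3 - <<'E'
from h import *
mcmd(-.2,.09)
E
```

```text
-0.2 0.09 [0.6043 0.2957 0.5267]
cmd [7.656, 5.809, -0.471] [0.159, -0.156, -1.515] dist 0.3848532712853501 t 10.575
```

move_arm(
  commands=[
    [[7.65,5.8,-0.5,0.16,-0.156,-1.515],[7.65,5.8,-0.5,0.16,-0.156,-1.515],[7.65,5.8,-0.5,0.16,-0.156,-1.515],[7.65,5.8,-0.5,0.16,-0.156,-1.515],[7.65,5.8,-0.5,0.16,-0.156,-1.515],[7.65,5.8,-0.5,0.16,-0.156,-1.515],[7.65,5.8,-0.5,0.16,-0.156,-1.515],[7.65,5.8,-0.5,0.16,-0.156,-1.515],[7.65,5.8,-0.5,0.16,-0.156,-1.515],[7.65,5.8,-0.5,0.16,-0.156,-1.515],[7.65,5.8,-0.5,0.16,-0.156,-1.515],[7.65,5.8,-0.5,0.16,-0.156,-1.515]],
  ],
  claw=-0.4,
)

```text
time: 12.08
position: [0.6041, 0.295, 0.5297]
tool_rot: [-0.062, 0.993, -0.101, 0.008]
ft_force: [-0.4, -0.3, 0.8]
grip_width: 0.0611
grip_force: 0.0
```

Run:
```python
from h import *
o=get_obs();print(o["position"],o["grip_width"],o["q"].round(2))
print(mirror(camera("scene")))
mcmd(-.2,.09);mcmd(-.2,.002)
c=camera("wrist");np.savez("w6.npz",**c);cv2.imwrite("pics/w6.png",c["pixels"])
```

```text
[0.60405518 0.29504553 0.52967143] 0.06105755214125076 [ 0.33  0.51  1.12 -0.2   1.55 -1.36]
([-0.125, 0.972, -0.201], 'tilt', 0.202, 'yaw', 0.127, 'y@axis', 0.2387, 878)
-0.2 0.09 [0.6043 0.2957 0.5267]
cmd [-0.009, 0.03, 0.069] [-0.002, 0.002, -0.001] dist 0.0030499503268355756 t 12.125
-0.2 0.002 [0.6065 0.2784 0.4405]
cmd [-0.004, 0.035, 2.269] [-0.002, 0.002, -0.001] dist 0.09078818649182246 t 12.125
```

View pics/w6.png

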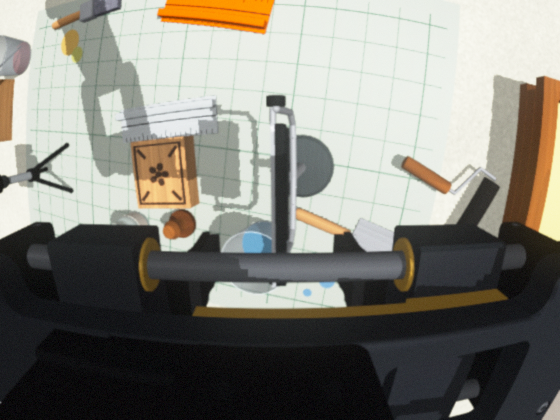

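The wrist view shows the rim edge-on at column 281, central between the fingers (columns about 205 and 350). The ruler still lies flush with the block.

move_arm(
  commands=[
    [[0,0.03,0.8,0,0,0],[0,0.03,1.5,0,0,0],[0,0.03,2.0,0,0,0],[0,0.03,2.25,0,0,0],[0,0.03,2.25,0,0,0]],
  ],
)

```text
time: 12.8
position: [0.6064, 0.2785, 0.4407]
tool_rot: [-0.062, 0.993, -0.101, 0.007]
ft_force: [0.2, -0.4, 0.6]
grip_width: 0.0612
grip_force: 0.0
```

move_arm(
  commands=[
    [[0,0,0,0,0,0],[0,0,0,0,0,0],[0,0,0,0,0,0],[0,0,0,0,0,0],[0,0,0,0,0,0],[0,0,0,0,0,0],[0,0,0,0,0,0],[0,0,0,0,0,0]],
  ],
  claw=1,
  squeeze=12,
)

```text
time: 13.8
position: [0.6063, 0.2788, 0.4411]
tool_rot: [-0.063, 0.993, -0.101, 0.008]
ft_force: [0.1, 1.0, 0.1]
grip_width: 0.0097
grip_force: 12.0
```

Run:
```python
from h import *
o=get_obs();print(o["position"],o["grip_width"],o["grip_force"],o["ft_force"])
print(mirror(camera("scene")))
for t in(-.1,0,.1,.22,.324):mcmd(t,.002)
```

```text
[0.60633859 0.27883353 0.44111875] 0.009701288752452384 12.002554535865784 [0.09070719 1.03862737 0.1352946 ]
([-0.126, 0.975, -0.184], 'tilt', 0.185, 'yaw', 0.128, 'y@axis', 0.2386, 798)
-0.1 0.002 [0.6093 0.2563 0.4444]
cmd [-0.004, -0.572, 0.035] [-0.102, 0.003, -0.0] dist 0.02294350108243407 t 13.85
0 0.002 [0.6122 0.234  0.446 ]
cmd [-0.004, -1.133, 0.108] [-0.202, 0.003, 0.0] dist 0.045512714359745854 t 13.85
0.1 0.002 [0.615  0.2116 0.4454]
cmd [-0.003, -1.683, 0.237] [-0.302, 0.003, 0.0] dist 0.06797228019282887 t 13.85
0.22 0.002 [0.6184 0.1849 0.4416]
cmd [-0.003, -2.322, 0.463] [-0.422, 0.003, 0.0] dist 0.09469589948733587 t 13.85
0.324 0.002 [0.6212 0.1623 0.4358]
cmd [-0.002, -2.85, 0.72] [-0.526, 0.003, 0.001] dist 0.11758457457647226 t 13.85
```

move_arm(
  commands=[
    [[0,-0.29,0.013,-0.05,0,0],[0,-0.572,0.035,-0.102,0,0],[0,-0.855,0.068,-0.15,0,0],[0,-1.133,0.108,-0.202,0,0],[0,-1.41,0.168,-0.25,0,0],[0,-1.683,0.237,-0.302,0,0],[0,-1.95,0.325,-0.35,0,0],[0,-2.32,0.463,-0.422,0,0],[0,-2.58,0.58,-0.472,0,0],[0,-2.85,0.72,-0.526,0,0],[0,-2.85,0.72,-0.526,0,0],[0,-2.85,0.72,-0.526,0,0]],
  ],
)

```text
time: 15.35
position: [0.6212, 0.1624, 0.4365]
tool_rot: [-0.063, 0.985, 0.16, -0.008]
ft_force: [-0.7, 1.1, 3.9]
grip_width: 0.0096
grip_force: 12.0
```

Run:
```python
from h import *
o=get_obs();print(o["position"],o["grip_width"],o["grip_force"],o["ft_force"])
c=camera("scene");print(mirror(c))
s=pick(c,(215,250,285,300),.032,.046,(.57,.80,-.09,.09));print("block",rect(s))
r=pick(c,(0,0,559,419),.016,.027,(.50,.575,-.14,.1));print("rib",rect(r))
mcmd(.324,.002)
cv2.imwrite("pics/s7.png",c["pixels"][130:350,180:430].repeat(2,0).repeat(2,1))
```

```text
[0.62116393 0.16237731 0.43653922] 0.009576244911361699 11.999811083078384 [-0.72021297  1.06660235  3.85630431]
([-0.122, 0.937, 0.327], 'tilt', -0.333, 'yaw', 0.129, 'y@axis', 0.2383, 1487)
block (array([654.4,  -6. ]), array([123.7, 111.8]), 10.53, 1095)
rib (array([546.9, -23.6]), array([ 18.8, 196.1]), 9.73, 223)
0.324 0.002 [0.6212 0.1623 0.4358]
cmd [-0.002, -0.009, 0.015] [-0.002, 0.003, 0.002] dist 0.0007057662473718204 t 15.4
```

View pics/s7.png

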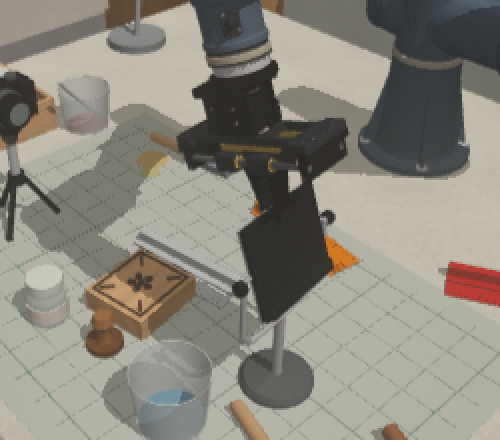

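The picture shows the mirror held tilted forward by the fingers, with the ruler, block and other things in place. The measured tilt is 0.333 against the wanted 0.324, well within tolerance. I'll let it settle, then hand in.

move_arm(
  commands=[
    [[0,0,0,0,0,0],[0,0,0,0,0,0],[0,0,0,0,0,0],[0,0,0,0,0,0],[0,0,0,0,0,0],[0,0,0,0,0,0]],
  ],
)

```text
time: 16.15
position: [0.6212, 0.1623, 0.4364]
tool_rot: [-0.063, 0.985, 0.161, -0.009]
ft_force: [-0.4, -0.0, 6.0]
grip_width: 0.0097
grip_force: 12.0
```

```bash
python3 -c "
from h import *
print(mirror(camera('scene')),get_obs()['grip_force']);print(hand_in())"
```

```text
([-0.123, 0.938, 0.324], 'tilt', -0.33, 'yaw', 0.131, 'y@axis', 0.2383, 1480) 12.000354677438736
the job is handed in; nothing more can be done
None
```

I handed the job in at about 16 s with the ruler let go, lying flat and flush along the block's near edge, and the gripper still holding the mirror at about 0.33 rad (0.324 wanted); the block moved roughly 2 mm, and the hand-in gave no verdict.

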